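Run the indexing slide to its stop and hold the index pin out

ROBOT

A 7-joint arm with a two-finger parallel gripper is mounted at the origin on a cart in front of the work surface, level with it; the furniture and walls round the work are solid. World frame = base frame: x ahead of the robot, y to its left, z up, the work surface at z = 0. Lengths are in m, angles in rad, forces in N, time in s.
With the tool pointing down it reaches from about 0.425 to 0.95 m from the base axis. Payload 4.7 kg.
Tool frame: the origin (TCP) lies between the finger pads; the fingertips stand 25 mm ahead of it and the grasp point (between the pads) lies 6 mm ahead of it; z points along the fingers, y is the line along which they close (so a half turn about z gives the same grasp; the last joint's range is limited). The gripper opens to 85 mm and grips with 20 to 120 N. Pads are 22 mm wide; open, the fingers measure 114 mm over their backs; the gripper's body (76 mm by 85 mm) begins 54 mm behind the grasp point. The pads swing forward as they close: fully open they stand 13 mm farther back than shut.
Start: joints at [-1.146, 0.469, -0.049, 1.532, 0.024, 1.141, -0.082], TCP at [0.296, 0.607, 0.256] pointing down, gripper open.
Joint ranges: [-2.59, 2.59], [-0.33, 1.99], [-1.39, 1.29], [0.1, 2.45], [-1.04, 4.18], [0.21, 1.99], [-2.66, 2.66]. Speed limits (rad/s): [2.57, 2.57, 3.14, 3.14, 3.14, 3.14, 3.14].

INTERFACE

Orientations are given as a 3x3 rotation matrix whose columns are the frame's x, y, z axes.
In Python, from rig import * gives the robot as it stands. Calls block until the motion is done:
- movep(position, orientation): joint-space move of the TCP to a pose.
- move_l(position, attitude=None, feed=0.15, until_force=None): straight line of the TCP; attitude=None keeps the orientation; feed is the mean speed in m/s. With until_force (N) it stops when the force on the tool has changed by that much, and returns True; else False.
- move_joints(angles): joint-space move.
- command_gripper(opening, newtons=None): finger opening in m; newtons is the grip in N (None keeps the last); returns when the fingers have stopped.
- sleep(seconds).
- inverse_kinematics(position, orientation): joint angles nearest the present ones, or None.
- sense(): the state.
- camera(name): name is "scene" or "top"; returns (picture, depth): 384x512x3 uint8, red, green, blue; 384x512 float32, m along the optical axis (not along the pixel's ray), 0 where there is no reading.
- camera_params(name): a dict with "K" (3x3 intrinsics, pixels), "position" and "rotation" of the camera in the world. Camera axes: x right, y down, z forward; pixel columns grow to the right and rows downward; lengths in m; the calibration is good to about 2 mm. A picture is of the moment at which its call begins. camera_params takes no time and is no camera call.
A pose or a line that the arm cannot do raises Unreachable and nothing moves.
- finish_job(): hands the job in; it is judged then, once.
The state is a dict: "time_s": time; "joint_pos": joint angles; "qd": joint speeds; "joint_efforts": joint torques, N m; "position": TCP position; "tcp_rot": TCP orientation; "wrist_force": force on the tool from outside, world axes, zero at the start; "ft_torque": the same for the moment, N m; "finger_gap": finger opening in m; "gripper_force": force on a finger pad.
Only numpy, scipy, OpenCV 4.12 (cv2) and the standard library are available. Lean on these libraries where they do the work, as an engineer would, in place of code of your own. Each camera call takes 0.05 s, during which the arm holds its last target. There are 200 camera calls.

TASK

With the index pin left seated, slide the carriage that carries the plaster cast along its bed until it rests against the end stop. Then take the index pin by its round knob, pull it fully up to the end of its travel so that it is well clear of its hole in the index plate, and hold it there against its spring so that the plate could be turned: finish while still gripping the raised knob, with the carriage still against the stop. Leave the loose things around the slide where they are.

Things in the scene. Friction and masses are not known exactly. Their poses are not given: they have to be found in the camera images.
- slide_bed: Fixed bed of the indexing slide: grey plate 112 mm wide (its x), 360 mm long (its y), 10 mm thick, with two guide bars along y. Origin: centre of its underside, on the worktop; z up. The end stop is an upright grey block across its +y end (96 mm wide, top 54 mm above the worktop) with a round rubber buffer; the other end has no block.
- carriage (a joint): Carriage position along the bed's +y, m: 0.110 = against the end stop (rigid); starts at 0 to 0.05. Friction about 4 N; stays where left. Aluminium plate 104 x 210 mm, top 36 mm above the worktop, carrying a steel index plate 131 mm across (top 44 mm) with a ring of holes and a plaster jaw cast clamped on its middle (fixed to it, top 71 mm).
- carriage_handle (a point): Centre of the carriage's handle, an upright black cylinder 22 mm in diameter and 45 mm tall (62 to 107 mm above the worktop) on a thin steel stem, rigid with the carriage, at the end next to the stop, 90 mm from the carriage's centre along the bed's +y. The point lies on its axis, 85 mm above the worktop.
- index_pin (a joint): Lift of the index pin, m: 0 = fully down, seated 8 mm deep in its hole in the index plate; 0.016 = pulled fully up (a rigid end of travel). A spring pushes it down with about 6 N when seated and 11 N when fully up, and drives it home when let go. It cannot be turned or locked.
- pin_knob (a point): Centre of the index pin's upright black knob, 24 mm in diameter, 30 mm tall; 55 mm from the carriage's centre, away from the stop (145 mm from the handle along the bed's -y). Rises with the pin; seated it is 93 mm above the worktop (knob 78 to 108). Below: brass bushing 20 mm wide (top 73) and steel bracket 28 mm wide (top 63). The cast is 28 mm from its axis.
- crucible_mid (a point): Bystander, loose: tan crucible, 51 mm across, 40 mm tall; point at its centre.
- felt_wheel_mid (a point): Bystander, loose: pale felt wheel lying flat, 51 mm across, 14 mm thick; point at its centre.
- casting_ring_mid (a point): Bystander, loose: grey steel casting ring, 55 mm across, 55 mm tall; point at its centre.
- marker_mid (a point): Bystander, loose: marker pen lying down, 135 mm long, 17 mm thick; point at its centre.

How it is judged:
On the way, in this order (a step that is already met when the one before it is completed fails the run):
1. the carriage is against the end stop with the index pin still seated (value of joint carriage above 0.106 m and value of joint index_pin below 0.003 m), for 0.2 s.
2. the fingers hold the index pin fully up, the carriage still at the stop (value of joint carriage above 0.105 m and value of joint index_pin above 0.0135 m and contact force between the fingers and index_pin above 3 N), for 0.3 s.
At the end, for the whole second after the job is handed in: The program has finished with the fingers still gripping the knob (more than 3 N) and holding the index pin within 2.5 mm of the top of its 16 mm travel, while the carriage is within 5 mm of the end stop (all of step 2); the arm keeps its last pose, push and grip.
It fails at once if the index pin is lifted more than 4 mm while the carriage is not yet at the stop (value of joint index_pin above 0.004 m and value of joint carriage below 0.1 m).
It fails at once if a loose thing beside the slide is moved more than 20 mm (distance of any of crucible_mid, felt_wheel_mid, casting_ring_mid, marker_mid from where it was at the start of the episode above 0.02 m).
It also fails if it takes over 42 s, if anything falls off the work surface, if the arm or the gripper's body presses on something with over 40 N, if the wrist force passes 120 N, or if a joint passes its speed limit or range.

## Working session

There is one attempt and no reset: what is moved stays moved. The work goes in short steps, each a Python script; the robot and the scene stay as the last script left them, time stands still between calls to the robot, and variables do not carry over. Pictures are saved under pics/ and viewed, at most 10 in all, crops included, and the job is handed in when it is done.

```bash
mkdir -p pics; python3 - <<'E'
from rig import *
import cv2, numpy as np
for n in ("scene","top"):
    im,d=camera(n); np.savez(f"{n}0.npz",im=im,d=d)
    cv2.imwrite(f"pics/{n}0.png",im[:,:,::-1])
    p=camera_params(n); print(n,p)
print(sense()["time_s"])
E
```

```text
scene {'K': array([[427.82996498,   0.        , 262.12405655],
       [  0.        , 427.82996498, 185.29200956],
       [  0.        ,   0.        ,   1.        ]]), 'position': array([ 0.14773595, -0.36550122,  0.72962884]), 'rotation': array([[ 0.68826698, -0.52033606,  0.5055086 ],
       [-0.72539334, -0.50288323,  0.47001378],
       [ 0.00964668, -0.69018754, -0.72356624]])}
top {'K': array([[381.66712697,   0.        , 250.10892589],
       [  0.        , 381.66712697, 188.71841054],
       [  0.        ,   0.        ,   1.        ]]), 'position': array([0.44902718, 0.00976513, 0.93544367]), 'rotation': array([[-0.0081837 , -0.98547502,  0.16962316],
       [-0.99915764,  0.01488001,  0.03824399],
       [-0.04021249, -0.1691673 , -0.98476666]])}
0.1
```

View pics/scene0.png

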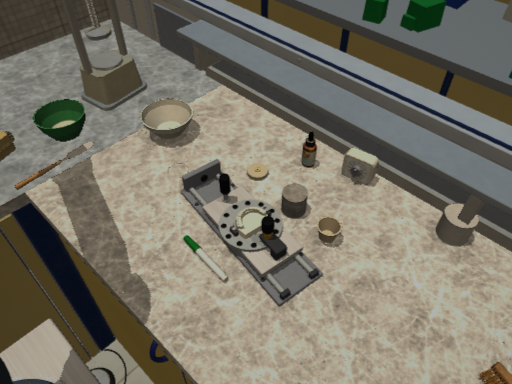

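View pics/top0.png

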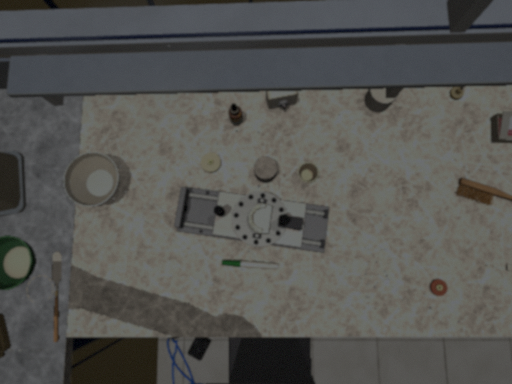

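The scene view shows the slide with its stop at about (200,180), handle at (224,184) and knob at (268,226). In the top view the stop is at (181,208), the handle at (220,211) and the knob at (287,221). The marker is near (250,264), the ring at (265,168), the crucible at (308,172) and the felt wheel at (211,161). Next I'll mask the dark parts in both views and triangulate.

```bash
cat > h.py <<'E'
import numpy as np, cv2
from rig import *
def ray(n,u,v):
    p=camera_params(n); d=p["rotation"]@np.linalg.solve(p["K"],[u,v,1.]); return p["position"],d
def onplane(n,u,v,z):
    o,d=ray(n,u,v); return o+d*(z-o[2])/d[2]
def tri(a,b):
    (o1,d1),(o2,d2)=ray("scene",*a),ray("top",*b)
    s=np.linalg.lstsq(np.c_[d1,-d2],o2-o1,rcond=None)[0]
    p,q=o1+d1*s[0],o2+d2*s[1]; return (p+q)/2,np.linalg.norm(p-q)
def blobs(im,box,thr):
    x0,y0,x1,y1=box; m=(im[y0:y1,x0:x1].max(2)<thr).astype(np.uint8)
    n,l,s,c=cv2.connectedComponentsWithStats(m)
    return [(c[i]+[x0,y0],s[i]+np.array([x0,y0,0,0,0])) for i in range(1,n) if s[i,4]>12]
E
python3 - <<'E'
from h import *
b={"scene":(170,150,330,305),"top":(170,180,340,256)}
for n in b:
    z=np.load(n+"0.npz"); im,d=z["im"],z["d"]
    for c,s in blobs(im,b[n],40 if n=="scene" else 30):
        u,v=c.round().astype(int); o,r=ray(n,u,v); print(n,c.round(1),s, (o+r*d[v,u]).round(3))
    x0,y0,x1,y1=b[n]; cv2.imwrite(f"pics/{n}1.png",cv2.resize(im[y0:y1,x0:x1,::-1],None,fx=4 if n=="top" else 3.8,fy=4 if n=="top" else 3.8,interpolation=cv2.INTER_CUBIC))
E
```

```text
scene [203.6 177.9] [200 174   9   9  54] [0.558 0.197 0.034]
scene [224.2 183.8] [219 174  11  21 187] [0.539 0.105 0.096]
scene [269.1 225.3] [262 209  17  31 264] [ 0.518 -0.04   0.107]
scene [223.2 225.2] [221 224   5   3  13] [0.491 0.061 0.043]
scene [233.9 232.5] [230 229   8   7  19] [0.487 0.024 0.054]
scene [227.7 235.9] [226 234   5   4  14] [0.479 0.034 0.042]
scene [274.9 251. ] [260 236  26  24 131] [ 0.507 -0.067  0.063]
scene [239.1 242.9] [237 241   5   4  15] [0.481 0.004 0.046]
scene [253.4 244.6] [251 243   5   4  16] [ 0.497 -0.018  0.044]
scene [313.  275.4] [309 272   9   7  27] [ 0.537 -0.139  0.023]
scene [284.4 295.9] [280 292  10   8  33] [ 0.468 -0.127  0.02 ]
top [184.5 208.1] [181 190   8  37  80] [0.559 0.2   0.041]
top [219.  210.8] [215 207   9   9  63] [0.543 0.11  0.109]
top [284.2 220.3] [279 215  12  11  99] [ 0.522 -0.031  0.106]
```

View pics/scene1.png

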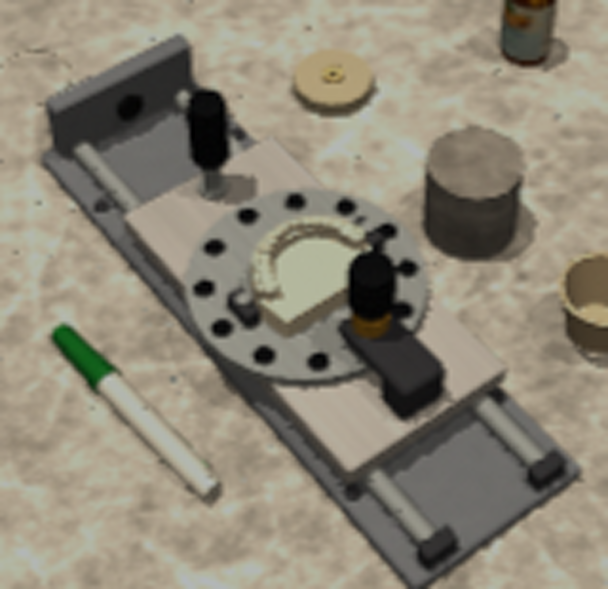

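View pics/top1.png

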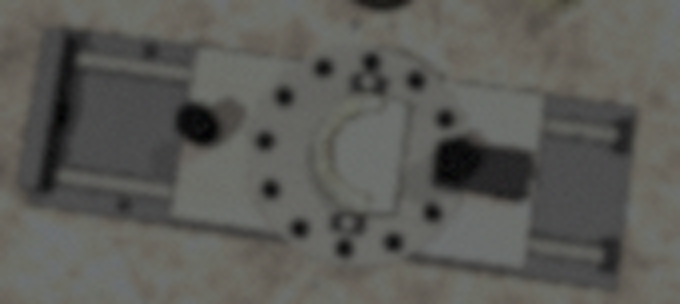

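The crops show the handle top at scene (224.5,176) and top (219,211), and the knob top at scene (267.6,219) and top (284.2,220.3). The stop, bed and buffer are clear, and the marker lies on the robot's side of the slide.

```bash
python3 - <<'E'
from h import *
print("handle top",tri((224.5,176.2),(219,210.8)))
print("knob top",tri((267.7,219.2),(284.2,220.3)))
h=onplane("top",219,210.8,.107);k=onplane("top",284.2,220.3,.108)
hs=onplane("scene",224.2,183.8,.085); print(h,k,hs, np.linalg.norm(h-k))
d=(h-k)[:2]; print("yaw of bed +y from world y", np.degrees(np.arctan2(-d[0],d[1])))
# stop top edge corners (top crop)
for c in [(52,30),(72,34),(25,203),(45,207)]: print("stop",onplane("top",170+c[0]/4,180+c[1]/4,.054).round(3))
for c in [(634,104),(612,288)]: print("bed end",onplane("top",170+c[0]/4,180+c[1]/4,.01).round(3))
for n,u,v,z in [("ring",265,168,.055),("cruc",308,172,.04),("felt",211,161,.014),("mk1",222,263,.017),("mk2",280,264,.017)]: print(n,onplane("top",u,v,z).round(3))
print(sense()["tcp_rot"].round(3))
E
```

```text
handle top (array([0.54399185, 0.10927198, 0.11162889]), np.float64(0.0021308356311069876))
knob top (array([ 0.5214814 , -0.03177872,  0.1136126 ]), np.float64(0.002220806826492721))
[0.54369493 0.11050808 0.107     ] [ 0.52113252 -0.03132074  0.108     ] [0.54621335 0.11311137 0.085     ] 0.1436157259117628
yaw of bed +y from world y -9.038982374105599
stop [0.606 0.203 0.054]
stop [0.604 0.191 0.054]
stop [0.505 0.216 0.054]
stop [0.502 0.205 0.054]
bed end [ 0.563 -0.144  0.01 ]
bed end [ 0.453 -0.126  0.01 ]
ring [0.65  0.008 0.055]
cruc [ 0.642 -0.094  0.04 ]
felt [0.679 0.143 0.014]
mk1 [0.43  0.114 0.017]
mk2 [ 0.426 -0.024  0.017]
[[-0.899  0.438 -0.001]
 [ 0.438  0.899 -0.002]
 [-0.    -0.002 -1.   ]]
```

```bash
cat >> h.py <<'E'
A=np.radians(8.3); U=np.array([np.sin(A),np.cos(A),0]); X=np.array([np.cos(A),-np.sin(A),0]); Z=np.array([0,0,-1.])
def R(s): y=s*X; return np.c_[np.cross(y,Z),y,Z]
def st(): 
    s=sense(); print("t",s["time_s"],"p",s["position"].round(4),"F",s["wrist_force"].round(1),"gap",round(s["finger_gap"],4),"gf",s["gripper_force"]); return s
E
python3 - <<'E'
from h import *
p=np.array([.5438,.1105,.2]); q0=sense()["joint_pos"]
c=[(np.abs(inverse_kinematics(p,R(s))-q0).max(),s) for s in (1,-1) if inverse_kinematics(p,R(s)) is not None]
print(c); s=min(c)[1]; open("s.txt","w").write(str(s))
movep(p,R(s)); command_gripper(.07); st()
print(move_l([*p[:2],.093],feed=.08,until_force=12)); st()
command_gripper(.0,40); st()
im,d=camera("scene"); cv2.imwrite("pics/g.png",cv2.resize(im[130:310,150:350,::-1],None,fx=3,fy=3,interpolation=cv2.INTER_CUBIC))
E
```

```text
[(np.float64(0.5293952253330813), 1), (np.float64(2.7335044033024833), -1)]
t 2.4167 p [0.5438 0.1109 0.2   ] F [-0.2  0.2 -0.1] gap 0.0702 gf 0.0
False
t 3.9083 p [0.5442 0.1106 0.0935] F [-0.5  0.6 -0.4] gap 0.07 gf 0.0
t 4.4 p [0.5452 0.1104 0.0935] F [ 4.3 -0.   0.1] gap 0.0212 gf 39.23120856285095
```

View pics/g.png

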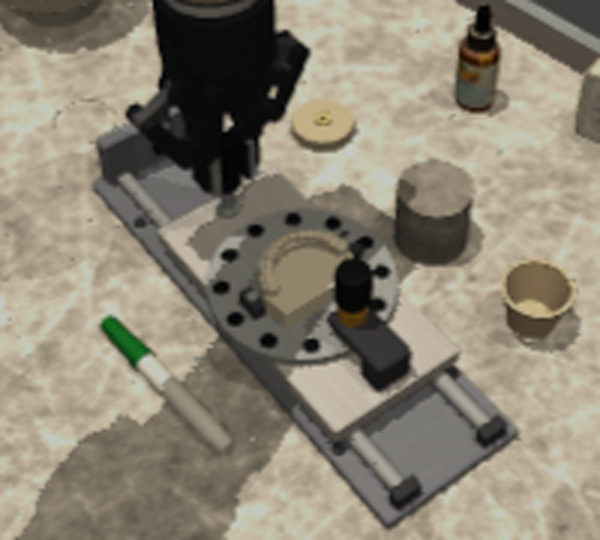

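The handle is gripped: the gap is 21 mm, and the handle sits between the fingers at about (225,185) in the crop. Now I'll slide it.

```bash
python3 - <<'E'
from h import *
p=sense()["position"]
print(move_l(p+U*.12,feed=.05,until_force=22)); s=st(); e=(s["position"]-p); print(e@U,e@X,s["wrist_force"]@U)
E
```

```text
True
t 5.95 p [0.5563 0.1815 0.0935] F [-0.8 -1.2  3.3] gap 0.0206 gf 40.45947968959808
0.07195263010333092 0.0007650433438220221 -1.2795555064417883
```

```bash
python3 - <<'E'
from h import *
p=sense()["position"]
print(move_l(p+U*.006,feed=.02,until_force=20)); s=st(); e=(s["position"]-p); print(e@U,e@X,s["wrist_force"]@U)
h=s["position"]; np.save("h.npy",h)
command_gripper(.07); st()
move_l([h[0],h[1],.2],feed=.2)
im,d=camera("top"); cv2.imwrite("pics/t2.png",cv2.resize(im[150:270,150:350,::-1],None,fx=4,fy=4,interpolation=cv2.INTER_CUBIC)*2)
im,d=camera("scene"); np.savez("scene2.npz",im=im); cv2.imwrite("pics/s2.png",cv2.resize(im[130:310,150:350,::-1],None,fx=3,fy=3,interpolation=cv2.INTER_CUBIC))
for c,b in blobs(im,(170,150,330,305),40):
    if b[4]>60: print(c,b)
E
```

```text
False
t 6.3917 p [0.5563 0.1816 0.0935] F [ -1.4 -11.6   6.5] gap 0.021 gf 40.75641632080078
0.00016268216045925532 -4.1859937032147e-05 -11.705608264559565
t 6.9167 p [0.557  0.1878 0.0934] F [-1.  -0.4 -0.6] gap 0.0698 gf 0.0
[205.66153846 165.82051282] [200 155  13  23 195]
[245.53535354 200.45454545] [240 189  14  22 198]
[251.61832061 226.1221374 ] [238 212  25  24 131]
```

View pics/s2.png

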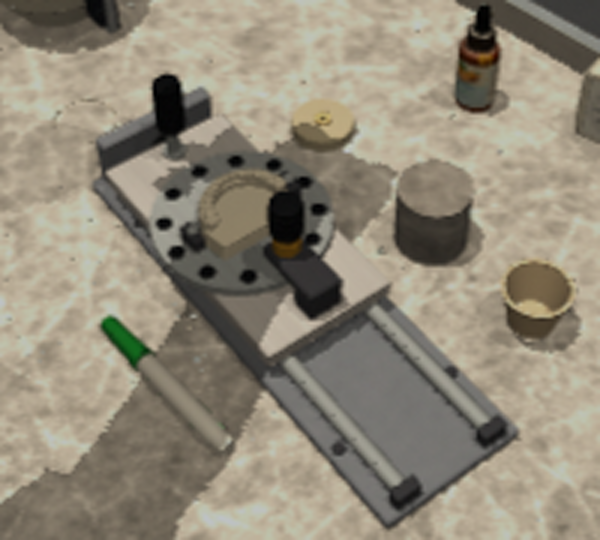

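The carriage touches the stop block, with the handle at (168,105) and the knob at (286,218) in the crop. The loose things haven't moved. Next is the knob.

```bash
python3 - <<'E'
from h import *
h=np.load("h.npy"); k=h-.145*U; print("pred",k, "scene ray",onplane("scene",245.5,200.5,.093), "handle ray",onplane("scene",205.7,165.8,.085))
s=int(open("s.txt").read())
move_l([k[0],k[1],.2],feed=.2); st()
print(move_l([k[0],k[1],.104],feed=.07,until_force=10)); st()
command_gripper(.0,70); st()
im,d=camera("scene"); cv2.imwrite("pics/s3.png",cv2.resize(im[130:280,150:350,::-1],None,fx=3,fy=3,interpolation=cv2.INTER_CUBIC))
E
```

```text
pred [0.53535545 0.03814093 0.09347282] scene ray [0.53922559 0.04304719 0.093     ] handle ray [0.55534493 0.18169776 0.085     ]
t 8.575 p [0.5355 0.0394 0.1998] F [-0.8  0.1 -0.3] gap 0.0699 gf 0.0
False
t 10.1 p [0.5357 0.0381 0.1044] F [ 0.2 -0.2 -0.2] gap 0.0698 gf 0.0
t 10.6 p [0.5342 0.0383 0.1044] F [-3.7 -0.1  6.1] gap 0.0223 gf 68.285973072052
```

View pics/s3.png

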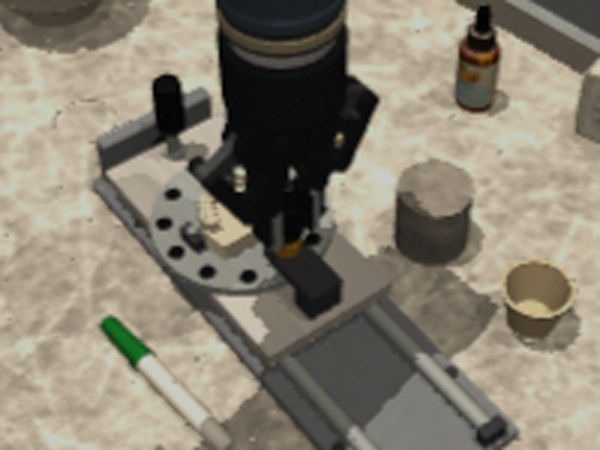

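The fingers hold the knob just above the bushing at (290,245), and the carriage is still at the stop. I'll lift in steps with a slight push towards the stop.

```bash
python3 - <<'E'
from h import *
p=sense()["position"]
for dz in (.008,.016,.020,.024):
    move_l(p+U*.002+[0,0,dz],feed=.03); sleep(.3); s=st(); e=s["position"]-p; print(dz,"dz",e[2].round(4),"dU",(e@U).round(4))
E
```

```text
t 11.3917 p [0.534  0.0386 0.1117] F [ 1.5 -4.8 -9. ] gap 0.0222 gf 68.86988282203674
0.008 dz 0.0073 dU 0.0002
t 12.1083 p [0.534  0.0386 0.1194] F [  2.4  -4.2 -10.8] gap 0.0219 gf 68.92505407333374
0.016 dz 0.015 dU 0.0002
t 12.6917 p [0.5338 0.0386 0.1208] F [  9.1  -4.2 -33. ] gap 0.0216 gf 75.13700366020203
0.02 dz 0.0164 dU 0.0002
t 13.275 p [0.5336 0.0388 0.1227] F [ 14.5  -4.2 -49.5] gap 0.0213 gf 72.8082275390625
0.024 dz 0.0183 dU 0.0003
```

The end of travel shows at about 16.4 mm, where the force rises sharply. I'll ease the pull slightly, check that it's steady, and look.

```bash
python3 - <<'E'
from h import *
p=sense()["position"]
move_l(np.array([.5342,.0383,.1044])+U*.002+[0,0,.0222],feed=.03)
for _ in range(3): sleep(.5); st()
im,d=camera("scene"); cv2.imwrite("pics/s4.png",cv2.resize(im[150:250,170:310,::-1],None,fx=5,fy=5,interpolation=cv2.INTER_CUBIC))
E
```

```text
t 14.025 p [0.5337 0.0388 0.1226] F [ 11.1  -4.1 -36.3] gap 0.0217 gf 74.39332008361816
t 14.525 p [0.5337 0.0387 0.1225] F [ 10.9  -3.9 -35.6] gap 0.0214 gf 74.392991065979
t 15.025 p [0.5337 0.0387 0.1225] F [ 10.6  -4.7 -35. ] gap 0.0218 gf 74.3929374217987
```

View pics/s4.png

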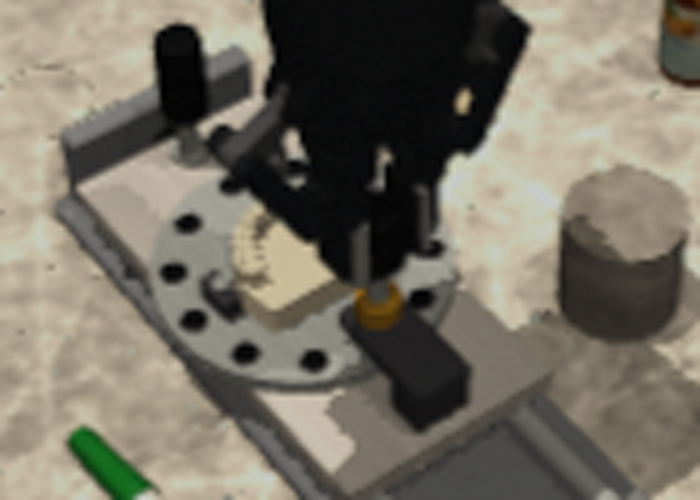

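The knob stands clear of the bushing with the pin shaft showing at (378,285). The hold is steady at about 35 N against the end of travel, and the carriage is at the stop.

```bash
python3 -c "
from rig import *
print(finish_job())"
```

```text
the job is handed in; nothing more can be done
None
```

I handed the job in at about 15 s: the carriage is against the end stop, the gripper is holding the index pin fully up by its knob, and the last pictures show the loose things where they were. No pass/fail verdict came back.

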